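Balance-check the rotor arms and reject the faulty one

ROBOT

A 7-joint arm with a two-finger parallel gripper is mounted at the origin on a cart in front of the work surface, level with it; the furniture and walls round the work are solid. World frame = base frame: x ahead of the robot, y to its left, z up, the work surface at z = 0. Lengths are in m, angles in rad, forces in N, time in s.
With the tool pointing down it reaches from about 0.4 to 0.85 m from the base axis. Payload 4.5 kg.
Tool frame: the origin (TCP) lies at the very end of the fingers, on their centre line; the grasp point (between the pads) lies 19 mm behind it (manip.tcp_to_grasp is the distance from the TCP to the grasp point, in m); z points along the fingers, y is the direction in which the jaws open and shut (so a half turn about z gives the same grasp; the last joint's range is limited). The gripper opens to 85 mm and grips with 20 to 120 N. Pads are 22 mm wide; open, the fingers measure 114 mm over their backs; the gripper's body (76 mm by 85 mm) begins 54 mm behind the grasp point. The pads swing forward as they close: fully open they stand 13 mm farther back than shut.
Start: joints at [1.319, 0.689, -0.195, 1.565, 0.157, 0.902, -0.215], TCP at [0.176, -0.6, 0.231] pointing down, gripper open.
Joint ranges: [-3.01, 3.01], [-0.46, 2.08], [-1.47, 1.51], [0.13, 2.56], [-1, 4.14], [0.04, 2.09], [-2.66, 2.66]. Speed limits (rad/s): [2.57, 2.57, 3.14, 3.14, 3.14, 3.14, 3.14].

INTERFACE

Orientations are given as [roll, pitch, yaw] about the fixed x, y, z axes, in that order (R = Rz(yaw) Ry(pitch) Rx(roll)).
In Python, from bench import manip gives the robot as it stands. The module is installed in compiled form; this text tells all that it offers.
- The arm moves only by the tool move_arm, never from a script. Its argument "deltas" is a list that holds one entry, the list of rows, each a list of 6 numbers: the shift along the tool's x, y, z in mm, then the turn, a rotation vector about the tool's x, y, z in rad. A call has 1 to 8 rows; each row is the pose to reach, as a shift and turn from the pose commanded when the call began, along the tool's axes at that moment; what a row does not reach only later rows make up. A row lasts 1/12 s, in which the tool goes at most 41.7 mm and 7.16 degrees, less where a joint would pass 70% of its speed; a pose out of reach is approached as far as the arm can. A call with a gripper value outside its range is refused whole. "gripper" is the opening, from 0 (shut) to 1 (fully open), set as the call begins (left out, the last holds). The fingers move at their own pace and stop on an object; "force" is the grip in N (left out, the last holds). Time passes only in rows, so rows that repeat a pose let the fingers close. It gives the time, the measured TCP pose, the force and the opening at its end, in the units of the state.
- manip.get_obs(): the state, without advancing time (a new reading comes with each control period).
- manip.grab_frame(name): name is "scene" or "top"; returns a dict with "image" (400x640x3 uint8, blue, green, red), "z_map" (400x640 float32, m along the optical axis (not along the pixel's ray), 0 where there is no reading), "fx", "fy", "cx", "cy" (pixels), "world_from_camera" (4x4, takes a point from camera to world coordinates). Camera axes: x right, y up, looking along -z (the intrinsics and any distortion apply to the point x, -y, -z); pixel columns grow to the right and rows downward; lengths in m; the calibration is good to about 2 mm. A picture is of the moment at which its call begins.
- manip.hand_in(): hands the job in, once; it reports no verdict.
Trained networks look in a picture, given as the dict that the camera call returned (one of the last four; its "shot" number tells which), for a name from the list of things; names that differ only in an ending like _2 or _b are one class to them, and where a whole thing is asked for, a point or a joint stands for the part that bears it (a point fixed in the world has none). Each returns a list of dicts, best first, with "confidence" (0 to 1); they miss things now and then, are a little off and sometimes report something else, mostly with a low value. They report only what shows in the picture. A call takes as long as a camera call.
- manip.look_for(query, picture): "centre" ([x, y, z] in m, in world coordinates, good to about 4 mm: the middle of the surface that is visible of it).
- manip.outline_of(query, picture): "mask" (400x640 bool, what is visible of it).
- manip.spot_point(query, picture): "centre" ([x, y, z] in m, in world coordinates, good to about 4 mm: a listed point, or the origin of a listed thing).
The state is a dict: "time_s": time; "joints": joint angles; "qvel": joint speeds; "joint_efforts": joint torques, N m; "position": TCP position; "ee_rot": TCP orientation; "wrist_force": force on the tool from outside, world axes, zero at the start; "torque": the same for the moment, N m; "opening": finger opening in m.
Only numpy, scipy, OpenCV 4.12 (cv2) and the standard library are available. Lean on these libraries where they do the work, as an engineer would, in place of code of your own. Each camera call takes 0.05 s, during which the arm holds its last target.

TASK

Check the three rotor arms on the knife-edge stand for balance: push the stand's hand lever over, away from you, as far as it goes, so that the rests sink and leave the arms hanging on the knife edge. Take off the arm that tips and set it down flat, not dropped, on the cork floor of the parts cabinet's open top drawer. Leave the two that stay level hanging on the edge, with the rests down, and do not disturb the oilstone, the wrench or the roll of tape.

Things in the scene. Friction and masses are not known exactly. Their poses are not given: they have to be found in the camera images.
- stand: Fixed grey balance stand: base 150 x 270 x 10 mm, an upright at each end (tops 73 mm up). Origin: middle of the base's underside. A knife edge runs along its y. Three rotor arms lie across it, about 70 mm apart, x along the stand's x, on two raised rest bars (x = +-44 mm, 16 mm wide, tops 74 mm up), notches 2.5 mm above the edge. Lowered, the bars' tops are 58 mm up.
- knife_mid (a point): Middle of the knife edge, 91.5 mm above the stand's origin. An arm left hanging on the edge by its V notch stays level if sound; the faulty one tips about the edge until a lobe lands on the lowered bars, 0.2 to 0.3 rad.
- lever (a joint): Hand lever at the stand's -y end, rad: 0 = leaning 20 degrees to the stand's -x (robot side), rests up; 1.1 = its stop, leaning 43 degrees to +x, rests down. Steel rod 10 mm thick, pivot 24 mm above and 142 mm to -y of the stand's origin, 125 mm long. Stays where left; takes 3 to 8 N at the ball. Closed fingers, tips about 90 mm above the worktop, push it right over in one level line along the stand's x.
- lever_knob (a point): Centre of the lever's black ball (24 mm diameter) at the rod's end; moves with the lever.
- rotor_1: Grey cast rotor arm, about 0.35 kg, 120 mm long (x), 32 wide, 35 high. Origin: middle of its underside, z up. At each end a round lobe (32 mm diameter, 18 high, 44 mm from the middle); between them a web (top 19 mm up, at most 22 wide) and a hub with a round boss on top to grip: 28 mm diameter, from 21 to 35 mm above the underside.
- rotor_2: Rotor arm, to the eye like rotor_1. Under each arm's hub a 90-degree V notch runs along y, apex 20 mm above the underside. One of the three arms has a hidden hollow in one lobe and is out of balance; which one, and where on the stand, is not told.
- rotor_3: Rotor arm, to the eye like rotor_1.
- drawer_floor (a point): Middle of the open part of the cork-lined floor of the top drawer of the parts cabinet (three amber drawers), on the cork, 94 mm above the worktop; x points into the cabinet, y along the drawer. Inside 148 mm wide (y), open to above about 40 mm either way in x; above the cork the front panel stands 28 mm, the cabinet behind 32 mm, the sides 22 mm. An arm fits with its length along y.
- parts_cabinet_drawer2 (a joint): How far the top drawer is pulled out, m (0 shut, 0.085 fully out); it starts 0.078 to 0.085 out and slides with about 2 N.
- oilstone: Bystander: oilstone 45 x 125 x 24 mm (long along y), loose on the worktop. Origin: middle of its underside.
- wrench_17: Bystander: combination wrench 36 x 200 x 8 mm (long along y), loose on the worktop. Origin: middle of its underside.
- tape_roll: Bystander: roll of masking tape 72 mm across, 19 mm high, loose on the worktop. Origin: middle of its underside.

How it is judged:
By the outcome, as a careful person would: the job done as asked, in the order asked, and still so for the second after the job is handed in, with the robot touching nothing.
It also fails if it takes over 48 s, if anything falls off the work surface, if the arm or the gripper's body presses on something with over 40 N, if the wrist force passes 120 N, or if a joint passes its speed limit or range.

## Working session

There is one attempt and no reset: what is moved stays moved. The work goes in short steps, Python scripts to look and compute and a tool call to move; the robot and the scene stay as the last step left them, time stands still between calls to the robot, and variables do not carry over. Pictures are saved under pics/ and viewed, and the job is handed in when it is done.

Besides the shell and the picture viewer there is one more tool, called after ">>>" as name([rows], argument=value, ...), one row to a line, values as JSON. move_arm: Moves the arm, as the interface text tells. Its arguments: {"type":"object","properties":{"deltas":{"type":"array"},"gripper":{"type":"number"},"force":{"type":"number"}},"required":["deltas"]}

```bash
mkdir -p pics
cat > h.py <<'E'
import numpy as np, cv2
from bench import manip
def grab(n,fn=None):
    p=manip.grab_frame(n)
    if fn: cv2.imwrite('pics/'+fn+'.png',p['image'])
    return p
def pt(p,u,v,z=None):
    if z is None: z=p['z_map'][int(v),int(u)]
    c=np.array([(u-p['cx'])/p['fx']*z,-(v-p['cy'])/p['fy']*z,-z,1])
    return (p['world_from_camera']@c)[:3]
def cloud(p):
    v,u=np.mgrid[0:400,0:640];z=p['z_map']
    c=np.stack([(u-p['cx'])/p['fx']*z,-(v-p['cy'])/p['fy']*z,-z,np.ones_like(z)],-1)
    w=(c@p['world_from_camera'].T)[...,:3]; w[z==0]=np.nan
    return w
E
python3 - <<'E'
from h import *
o=manip.get_obs();print(o)
for n in ['top','scene']:
    p=grab(n,n+'0');print(n,p['fx'],p['cx'],p['cy'],p['world_from_camera'].round(3).tolist(),[k for k in p])
    for q in ['stand','knife_mid','lever','lever_knob','rotor_1','drawer_floor','parts_cabinet_drawer2','oilstone','wrench_17','tape_roll']:
        for f in ('look_for','spot_point'):
            try: print(q,f,[(np.round(d['centre'],3).tolist(),round(d['confidence'],2)) for d in getattr(manip,f)(q,p)][:4])
            except Exception as e: print(q,f,'ERR',e)
print(manip.get_obs()['time_s'])
E
```

```text
{'time_s': 0.0, 'joints': array([ 1.31881376,  0.69000326, -0.1945109 ,  1.56639188,  0.15728166,
        0.90249267, -0.21510592]), 'qvel': array([ 0.0018244 , -0.00049235, -0.00021095,  0.0006684 , -0.00041741,
       -0.00109069,  0.00040802]), 'joint_efforts': array([-4.02001888e-04, -5.39610600e+01, -1.26629278e+00, -1.58544695e+01,
        9.29226255e-03,  9.55509895e-03,  3.92907270e-05]), 'position': array([ 0.17595521, -0.59901632,  0.23045919]), 'ee_rot': array([-3.13969155e+00,  1.25394040e-04,  2.85853295e-01]), 'wrist_force': array([-0.80074272,  0.0077389 ,  0.07487053]), 'torque': array([ 0.00721089, -0.0109241 ,  0.00692202]), 'opening': 0.08538302577081758}
top 504.6379526533875 317.56855523301107 193.98665133390836 [[-0.028, 0.985, -0.17, 0.343], [-1.0, -0.028, 0.001, -0.01], [-0.003, 0.17, 0.985, 1.58], [0.0, 0.0, 0.0, 1.0]] ['image', 'z_map', 'fx', 'fy', 'cx', 'cy', 'world_from_camera', 'shot']
stand look_for [([0.497, 0.164, 0.007], 0.83)]
stand spot_point [([0.498, 0.181, -0.001], 0.82)]
knife_mid look_for [([0.496, 0.161, 0.005], 0.88), ([0.414, -0.13, 0.022], 
[... 2388 characters left out ...]
], 0.64)]
drawer_floor spot_point [([0.696, -0.077, 0.097], 0.81)]
parts_cabinet_drawer2 look_for [([0.701, -0.076, 0.097], 0.87), ([0.497, 0.116, 0.093], 0.43)]
parts_cabinet_drawer2 spot_point ERR it knows: drawer_floor, knife_mid, lever_knob, oilstone, rotor, stand, tape_roll, wrench
oilstone look_for [([0.402, -0.125, 0.027], 0.89)]
oilstone spot_point [([0.405, -0.135, -0.0], 0.93)]
wrench_17 look_for [([0.492, -0.294, 0.006], 0.56)]
wrench_17 spot_point [([0.698, -0.079, 0.095], 0.7), ([0.494, -0.309, -0.004], 0.68)]
tape_roll look_for [([0.525, -0.144, 0.023], 0.78), ([0.492, 0.257, 0.095], 0.35), ([0.493, 0.112, 0.028], 0.25)]
tape_roll spot_point [([0.528, -0.144, 0.006], 0.64)]
1.9
```

View images.

View pics/top0.png

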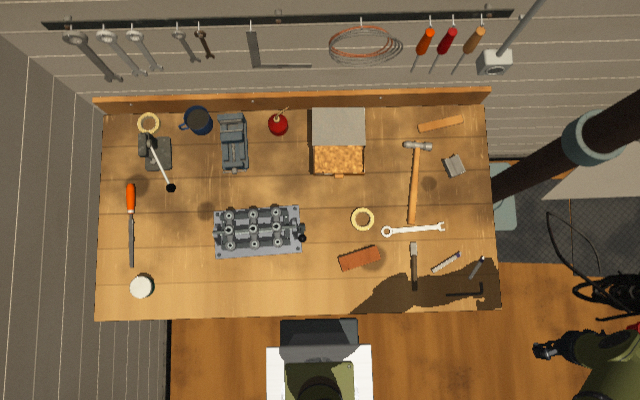

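View pics/scene0.png

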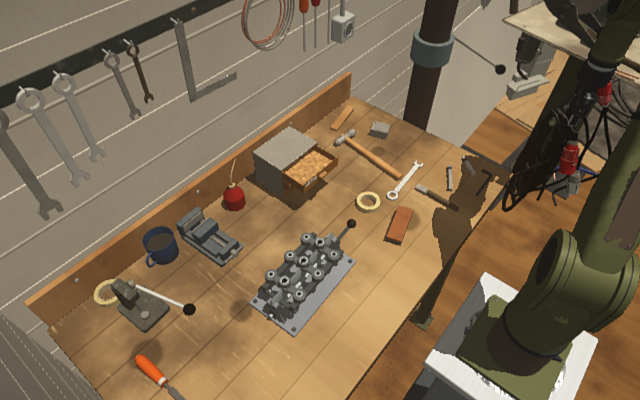

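Run:
```python
from h import *
import pickle
p=grab('top'); s=grab('scene')
W=cloud(p); S=cloud(s); np.save('W0.npy',W)
def rect(W,zlo,zhi,x0,x1,y0,y1):
    m=(W[...,2]>zlo)&(W[...,2]<zhi)&(W[...,0]>x0)&(W[...,0]<x1)&(W[...,1]>y0)&(W[...,1]<y1)
    q=W[m]; r=cv2.minAreaRect((q[:,:2]*1000).astype(np.float32)); return len(q),np.round(r[0],1),np.round(r[1],1),round(r[2],2),np.round(np.median(q,axis=0),4)
for n,C in (('top',W),('scene',S)):
    print(n)
    print('base',rect(C,0.006,0.014,.38,.62,.03,.34))
    print('cab',rect(C,0.12,0.3,.62,.95,-.2,.05))
    print('cork',rect(C,0.088,0.100,.62,.78,-.17,.02))
    # bosses
    m=(C[...,2]>.100)&(C[...,2]<.116)&(C[...,0]>.47)&(C[...,0]<.53)&(C[...,1]>.08)&(C[...,1]<.3)
    q=C[m]
    for yc in (.112,.181,.255):
        k=q[abs(q[:,1]-yc)<.025]; 
        if len(k): print('boss',len(k),k[:,:2].mean(0).round(4),k[:,2].mean().round(4), k.min(0).round(3),k.max(0).round(3))
    m=(C[...,2]>.12)&(C[...,2]<.17)&(C[...,0]>.42)&(C[...,0]<.5)&(C[...,1]>.0)&(C[...,1]<.08)
    print('knob',C[m].mean(0).round(4),m.sum())
    # section through drawer
I=cv2.resize(p['image'][90:200,290:400],None,fx=5,fy=5,interpolation=cv2.INTER_CUBIC);cv2.imwrite('pics/dr.png',I)
I=cv2.resize(s['image'][210:340,240:370],None,fx=4.5,fy=4.5,interpolation=cv2.INTER_CUBIC);cv2.imwrite('pics/st.png',I)
for u in (325,338,350):
  for v in range(135,185,2): print(u,v,W[v,u].round(3),end=';')
  print()
```

```text
top
base (1636, array([500. , 184.4]), array([308.4, 238.2]), 89.91, array([0.4877, 0.1712, 0.0097]))
cab (4022, array([795.5, -74.6]), array([249.7, 280.4]), 89.84, array([ 0.8577, -0.076 ,  0.1314]))
cork (1262, array([702.5, -78. ]), array([154. ,  94.8]), 88.13, array([ 0.7063, -0.0766,  0.0947]))
boss 75 [0.5049 0.1132] 0.1089 [0.482 0.101 0.1  ] [0.52  0.125 0.116]
boss 72 [0.5011 0.1811] 0.1086 [0.489 0.166 0.101] [0.513 0.195 0.115]
boss 77 [0.499  0.2522] 0.1085 [0.486 0.239 0.101] [0.512 0.265 0.115]
knob [0.4658 0.0368 0.1497] 55
scene
base (2387, array([494.7, 178.6]), array([219. , 304.3]), 3.16, array([0.4587, 0.1994, 0.0107]))
cab (4803, array([794.6, -75. ]), array([282.6, 249.9]), 0.03, array([ 0.9297, -0.0693,  0.1735]))
cork (1077, array([714.6, -75.1]), array([160., 124.]), 88.13, array([ 0.7146, -0.0791,  0.0952]))
boss 99 [0.5027 0.1145] 0.1087 [0.49  0.099 0.1  ] [0.517 0.127 0.114]
boss 106 [0.4985 0.1832] 0.1087 [0.474 0.168 0.1  ] [0.513 0.196 0.114]
boss 118 [0.4959 0.2536] 0.1088 [0.483 0.239 0.1  ] [0.51  0.266 0.114]
knob [0.4634 0.0401 0.1466] 75
325 13
[... 1621 characters left out ...]
57 -0.113  0.128];350 141 [ 0.751 -0.113  0.126];350 143 [ 0.744 -0.112  0.127];350 145 [ 0.748 -0.115  0.092];350 147 [ 0.739 -0.114  0.102];350 149 [ 0.735 -0.114  0.092];350 151 [ 0.729 -0.114  0.093];350 153 [ 0.722 -0.113  0.095];350 155 [ 0.716 -0.113  0.094];350 157 [ 0.71  -0.113  0.093];350 159 [ 0.704 -0.113  0.091];350 161 [ 0.697 -0.113  0.094];350 163 [ 0.692 -0.112  0.093];350 165 [ 0.685 -0.112  0.095];350 167 [ 0.68  -0.112  0.091];350 169 [ 0.673 -0.112  0.094];350 171 [ 0.667 -0.112  0.091];350 173 [ 0.657 -0.11   0.109];350 175 [ 0.674 -0.117 -0.002];350 177 [ 0.667 -0.117  0.   ];350 179 [ 0.662 -0.117 -0.003];350 181 [ 0.654 -0.116  0.   ];350 183 [ 0.648 -0.116  0.001];
```

Run:
```python
import cv2,numpy as np
a=cv2.imread('pics/dr.png');b=cv2.imread('pics/st.png')
a=cv2.resize(a,(390,390));b=cv2.resize(b,(390,390));cv2.imwrite('pics/both.png',np.hstack([a,b]))
```

```text
(no output)
```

View pics/both.png

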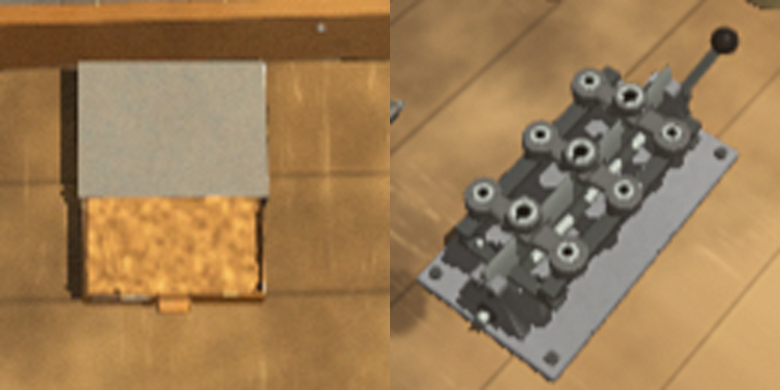

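```bash
cat >> h.py <<'E'
from scipy.spatial.transform import Rotation as Ro
ORG=np.array([.5005,.1820,0]); YAW=.045
Rs=Ro.from_euler('z',YAW)
def stand(x,y,z): return ORG+Rs.apply([x,y,z])
def delta(target,yaw,tilt=0.,o=None,start=None):
    """target world pos, yaw of tool x; tilt about stand-y-like axis (tool y)"""
    o=o or manip.get_obs()
    p0,R0=(o['position'],Ro.from_euler('xyz',o['ee_rot'])) if start is None else start
    R1=Ro.from_euler('xyz',[np.pi,0,yaw])*Ro.from_euler('y',tilt)
    return np.r_[R0.inv().apply(np.array(target)-p0)*1000, (R0.inv()*R1).as_rotvec()],(np.array(target),R1)
def show(*a):
    st=None
    for t in a:
        d,st=delta(*t,start=st); print(d.round(3).tolist())
E
python3 - <<'E'
from h import *
a=stand(-.1,-.146,.2);print(a, stand(-.1,-.146,.09),stand(.044,-.146,.09))
show(((.43,-.3,.231),.165),((a[0],a[1],.2),.045),((a[0],a[1],.09),.045),(stand(.044,-.146,.09),.045))
E
```

```text
[0.40716902 0.03164932 0.2       ] [0.40716902 0.03164932 0.09      ] [0.55102324 0.03812713 0.09      ]
[327.964, -215.952, 0.29, 0.0, 0.0, 0.121]
[31.953, -330.895, 31.0, 0.0, -0.0, 0.12]
[-0.0, -0.0, 110.0, 0.0, 0.0, 0.0]
[144.0, -0.0, -0.0, 0.0, 0.0, 0.0]
```

>>> move_arm([
  [[41, -27, 0, 0, 0, 0.015], [82, -54, 0, 0, 0, 0.03], [120, -80, 0, 0, 0, 0.045], [160, -106, 0, 0, 0, 0.06], [200, -132, 0, 0, 0, 0.075], [238, -158, 0, 0, 0, 0.09], [276, -184, 0, 0, 0, 0.105], [300, -210, 0, 0, 0, 0.12]],
], gripper=0)

```text
time_s: 2.67
position: [0.3884, -0.3402, 0.2316]
ee_rot: [3.14, -0.001, 0.165]
wrist_force: [1.6, -0.8, 0.1]
opening: -0.0002
```

Run:
```python
from h import *
a=stand(-.1,-.146,.2)
show(((a[0],a[1],.2),.045))
```

```text
[79.522, -363.725, 31.266, 0.001, -0.002, 0.12]
```

>>> move_arm([
  [[7, -40, 4, 0, 0, 0.015], [14, -80, 8, 0, 0, 0.03], [21, -120, 12, 0, 0, 0.045], [28, -160, 16, 0, 0, 0.06], [35, -200, 20, 0, 0, 0.075], [42, -240, 24, 0, 0, 0.09], [49, -280, 28, 0, 0, 0.105], [55, -320, 31, 0, 0, 0.12]],
])

```text
time_s: 3.33
position: [0.3882, -0.0148, 0.2003]
ee_rot: [-3.142, -0.001, 0.045]
wrist_force: [0.7, -0.2, 0.9]
opening: -0.0003
```

>>> move_arm([
  [[0, -20, 0, 0, 0, 0], [0, -20, 0, 0, 0, 0], [0, -20, 0, 0, 0, 0]],
])

```text
time_s: 3.58
position: [0.3874, 0.0044, 0.2004]
ee_rot: [-3.141, -0.001, 0.05]
wrist_force: [-0.1, -0.3, 0.3]
opening: -0.0
```

Run:
```python
from h import *
show((stand(-.1,-.146,.2),.045),(stand(-.1,-.146,.09),.045),(stand(.044,-.146,.09),.045))
```

```text
[21.13, -26.226, 0.432, -0.0, -0.001, 0.005]
[-0.0, -0.0, 110.0, 0.0, 0.0, 0.0]
[144.0, -0.0, -0.0, 0.0, 0.0, 0.0]
```

>>> move_arm([
  [[21, -26, 0, 0, 0, -0.005], [21, -26, 30, 0, 0, -0.005], [21, -26, 65, 0, 0, -0.005], [21, -26, 95, 0, 0, -0.005], [21, -26, 110, 0, 0, -0.005], [21, -26, 110, 0, 0, -0.005]],
])

```text
time_s: 4.08
position: [0.4058, 0.0283, 0.0879]
ee_rot: [3.14, 0.005, 0.048]
wrist_force: [0.4, -0.2, -0.0]
opening: -0.0001
```

Run:
```python
from h import *
show((stand(.044,-.146,.09),.045))
p=grab('scene');cv2.imwrite('pics/s1.png',cv2.resize(p['image'][190:340,220:400],None,fx=4,fy=4))
```

```text
[145.495, -2.842, -2.796, 0.001, 0.005, 0.003]
```

View pics/s1.png

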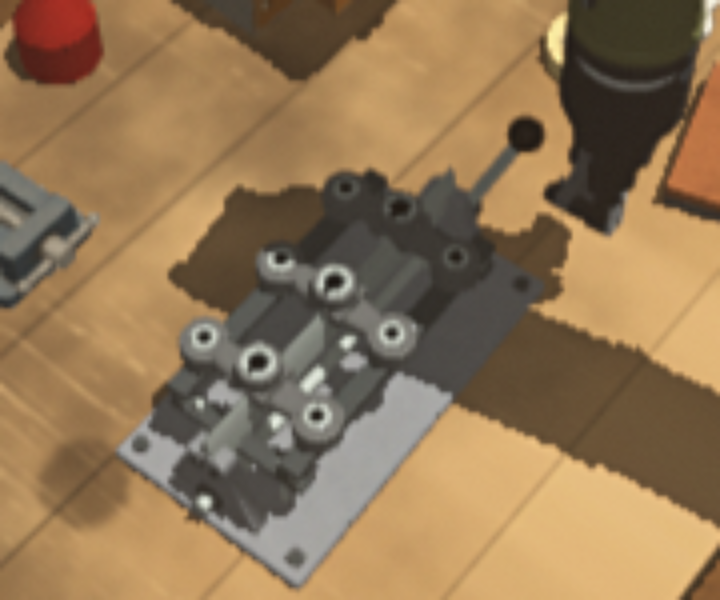

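>>> move_arm([
  [[15, -1, -1, 0, 0, 0], [30, -2, -2, 0, 0, 0], [42, -2, -2, 0, 0, 0], [54, -2, -2, 0, 0, 0], [66, -2, -2, 0, 0, 0], [78, -2, -2, 0, 0, 0], [88, -2, -2, 0, 0, 0], [98, -2, -2, 0, 0, 0]],
])

```text
time_s: 4.8
position: [0.5037, 0.0357, 0.0939]
ee_rot: [3.141, 0.002, 0.049]
wrist_force: [-4.3, -1.8, -1.9]
opening: -0.0002
```

Run:
```python
from h import *
show((stand(.044,-.146,.09),.045));print(manip.get_obs()['wrist_force'])
```

```text
[47.403, -0.105, 3.77, 0.001, 0.002, 0.004]
[-4.31952107 -1.78244319 -1.9238702 ]
```

>>> move_arm([
  [[10, 0, 2, 0, 0, 0], [20, 0, 2, 0, 0, 0], [28, 0, 2, 0, 0, 0], [35, 0, 3, 0, 0, 0], [40, 0, 3, 0, 0, 0], [40, 0, 3, 0, 0, 0]],
])

```text
time_s: 5.3
position: [0.5431, 0.0371, 0.0905]
ee_rot: [3.14, 0.003, 0.049]
wrist_force: [-4.2, -1.1, 0.4]
opening: 0.0002
```

Run:
```python
from h import *
show((stand(.044,-.146,.09),.045));print(manip.get_obs()['wrist_force'])
p=grab('scene');cv2.imwrite('pics/s2.png',cv2.resize(p['image'][190:340,220:400],None,fx=4,fy=4))
print([(d['centre'],d['confidence']) for d in manip.spot_point('lever_knob',p)])
```

```text
[7.979, -0.648, 0.424, 0.001, 0.003, 0.004]
[-4.23835068 -1.07486572  0.43622896]
[([0.5808, 0.0445, 0.1216], 0.68)]
```

View pics/s2.png

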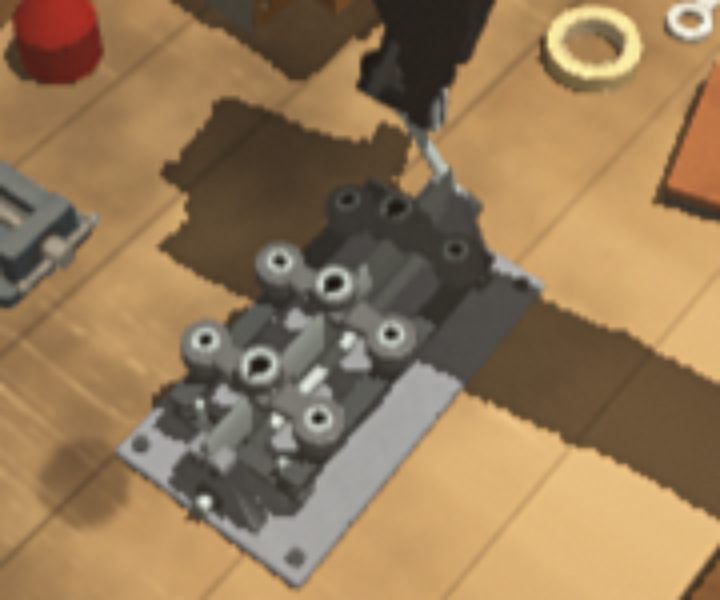

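>>> move_arm([
  [[4, 0, 0, 0, 0, 0], [7, 0, 0, 0, 0, 0], [9, 0, 0, 0, 0, 0], [9, 0, 0, 0, 0, 0]],
])

```text
time_s: 5.73
position: [0.5538, 0.0393, 0.0897]
ee_rot: [3.141, -0.0, 0.05]
wrist_force: [-3.6, -1.1, 0.5]
opening: -0.0003
```

>>> move_arm([
  [[3, 0, 0, 0, 0, 0], [6, 0, 0, 0, 0, 0], [6, 0, 0, 0, 0, 0]],
])

```text
time_s: 5.98
position: [0.5546, 0.0393, 0.0892]
ee_rot: [3.141, 0.01, 0.051]
wrist_force: [-12.9, -1.6, 8.5]
opening: 0.0002
```

>>> move_arm([
  [[3, 0, 0, 0, 0, 0], [3, 0, 0, 0, 0, 0]],
])

```text
time_s: 6.15
position: [0.5548, 0.0393, 0.0891]
ee_rot: [3.14, 0.016, 0.051]
wrist_force: [-17.8, -2.0, 12.7]
opening: -0.0002
```

>>> move_arm([
  [[-15, 0, 0, 0, 0, 0], [-35, 0, -5, 0, 0, 0], [-55, 0, -30, 0, 0, 0], [-75, 0, -65, 0, 0, 0], [-90, 0, -100, 0, 0, 0], [-90, 20, -130, 0, 0, 0], [-90, 60, -140, 0, 0, 0], [-90, 100, -140, 0, 0, 0]],
])

```text
time_s: 6.82
position: [0.4828, -0.0638, 0.2336]
ee_rot: [3.141, -0.014, 0.056]
wrist_force: [1.1, -0.3, 1.2]
opening: -0.0001
```

Run:
```python
from h import *
p=grab('scene');t=grab('top')
a=cv2.resize(p['image'][200:340,230:370],(390,390),interpolation=cv2.INTER_CUBIC);b=cv2.resize(t['image'][190:270,200:310],(540,390),interpolation=cv2.INTER_CUBIC)
cv2.imwrite('pics/s3.png',cv2.resize(np.hstack([a,b]),None,fx=.85,fy=.85))
for n,q in (('scene',p),('top',t)):
    C=cloud(q)
    print(n,'knob',[(np.round(d['centre'],3),round(d['confidence'],2)) for d in manip.spot_point('lever_knob',q)])
    # lobe heights per rotor in stand frame
    L=Rs.inv().apply((C.reshape(-1,3)-ORG)); 
    L=L[np.isfinite(L[:,0])]
    for yc in (-.07,0,.071):
        out=[]
        for xc in (-.044,.044,0):
            k=L[(np.hypot(L[:,0]-xc,L[:,1]-yc)<.011)&(L[:,2]>.06)]
            out.append((len(k),k[:,2].mean().round(4) if len(k) else None, np.median(k[:,2]).round(4) if len(k) else None))
        print(yc,out)
```

```text
scene knob [(array([0.59 , 0.046, 0.114]), 0.64)]
-0.07 [(51, np.float64(0.0981), np.float64(0.1025)), (38, np.float64(0.0806), np.float64(0.0805)), (59, np.float64(0.1033), np.float64(0.1074))]
0 [(58, np.float64(0.0895), np.float64(0.0916)), (53, np.float64(0.0909), np.float64(0.0914)), (62, np.float64(0.1042), np.float64(0.1073))]
0.071 [(60, np.float64(0.0904), np.float64(0.0906)), (60, np.float64(0.0895), np.float64(0.0913)), (61, np.float64(0.1058), np.float64(0.1077))]
top knob [(array([0.589, 0.044, 0.115]), 0.73), (array([0.501, 0.181, 0.088]), 0.72), (array([0.496, 0.258, 0.074]), 0.49)]
-0.07 [(45, np.float64(0.1017), np.float64(0.1025)), (40, np.float64(0.0805), np.float64(0.0805)), (49, np.float64(0.1064), np.float64(0.1068))]
0 [(44, np.float64(0.0906), np.float64(0.0902)), (42, np.float64(0.0908), np.float64(0.0909)), (45, np.float64(0.1075), np.float64(0.1073))]
0.071 [(44, np.float64(0.0914), np.float64(0.0912)), (42, np.float64(0.0906), np.float64(0.091)), (43, np.float64(0.1074), np.float64(0.1073))]
```

View pics/s3.png

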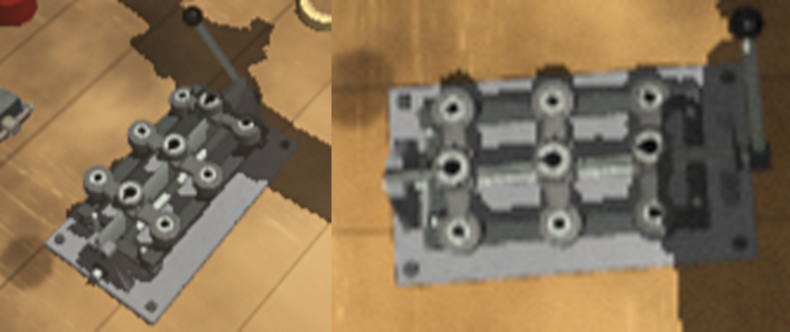

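Run:
```python
from h import *
p=grab('scene');t=grab('top')
for n,q in (('scene',p),('top',t)):
    C=cloud(q).reshape(-1,3);C=C[np.isfinite(C[:,0])]
    L=Rs.inv().apply(C-ORG)
    for yc in (-.07,0,.071):
        k=(np.hypot(L[:,0],L[:,1]-yc)<.024)&(L[:,2]>.0985)&(L[:,2]<.118)
        c,r=cv2.minEnclosingCircle((L[k][:,:2]*1000).astype(np.float32))
        print(n,yc,'world',C[k].mean(0).round(4),'stand',L[k].mean(0).round(4),'minmax mid',((L[k].min(0)+L[k].max(0))/2).round(4),'circ',np.round(c,1),round(r,1))
    if n=='top' or 1:
        k=(np.abs(L[:,0])<.085)&(abs(L[:,1])<.145)&(L[:,2]>.006)&(L[:,2]<.014)
        r=cv2.minAreaRect((L[k][:,:2]*1000).astype(np.float32)); print('base',np.round(r[0],1),np.round(r[1],1),r[2])
    print([(Rs.inv().apply(np.array(d['centre'])-ORG).round(4),round(d['confidence'],2)) for d in manip.spot_point('rotor_1',q)])
```

```text
scene -0.07 world [0.5036 0.1147 0.106 ] stand [ 1.00e-04 -6.74e-02  1.06e-01] minmax mid [-0.0029 -0.0685  0.1055] circ [ -2.9 -72.4] 20.7
scene 0 world [0.4992 0.1825 0.1069] stand [-0.0013  0.0005  0.1069] minmax mid [-0.0006 -0.0008  0.1049] circ [ 0.1 -1.6] 14.6
scene 0.071 world [0.4955 0.2532 0.1067] stand [-0.0018  0.0714  0.1067] minmax mid [-0.0008  0.0706  0.1052] circ [-0.2 69.1] 15.2
base [-0.4 -1.9] [166.3 270.9] 0.4692442715167999
[(array([0.0022, 0.068 , 0.0693]), 0.78), (array([-0.0023, -0.0734,  0.0748]), 0.68), (array([-0.0017,  0.0035,  0.0734]), 0.67), (array([-0.0273, -0.4897, -0.0072]), 0.66)]
top -0.07 world [0.505  0.1127 0.1059] stand [ 0.0014 -0.0694  0.1059] minmax mid [-0.0024 -0.0699  0.1071] circ [ -2.5 -68.5] 19.9
top 0 world [0.5018 0.1812 0.1068] stand [ 0.0013 -0.0009  0.1068] minmax mid [ 0.002  -0.0005  0.1081] circ [0.7 0.7] 14.9
top 0.071 world [0.4981 0.2519 0.1067] stand [0.0007 0.0699 0.1067] minmax mid [0.0015 0.0703 0.1078] circ [ 0.5 69.8] 16.4
base [-0.3  1.3] [285.7 168.6] 89.95077514648438
[(array([0.0009, 0.0737, 0.0717]), 0.77), (array([-0.0052, -0.0697,  0.0734]), 0.71), (array([-0.0023,  0.0003,  0.0728]), 0.67), (array([-0.0258, -0.4867, -0.0006]), 0.23)]
```

Run:
```python
from h import *
t=.25
ax=np.array([np.sin(t),0,np.cos(t)])
def P(d): return stand(*(np.array([0,-.069,.0915])+d*ax))
show((P(.1),.045,-t),(P(.05),.045,-t),(P(.004),.045,-t)); print(P(.1))
```

```text
[59.24, -173.84, 41.075, 0.0, -0.251, 0.009]
[0.0, 0.0, 50.0, 0.0, 0.0, 0.0]
[-0.0, -0.0, 46.0, 0.0, 0.0, 0.0]
[0.5283193  0.11418279 0.18839124]
```

>>> move_arm([
  [[12, -35, 0, 0, -0.05, 0], [24, -70, 5, 0, -0.1, 0], [36, -105, 15, 0, -0.15, 0], [48, -140, 25, 0, -0.2, 0], [59, -174, 35, 0, -0.25, 0.005], [59, -174, 41, 0, -0.25, 0.01], [59, -174, 41, 0, -0.25, 0.01], [59, -174, 41, 0, -0.25, 0.01]],
], gripper=0.6, force=40)

```text
time_s: 7.88
position: [0.5272, 0.113, 0.1876]
ee_rot: [3.139, 0.251, 0.043]
wrist_force: [-0.2, -0.4, 0.1]
opening: 0.0511
```

```bash
cat >> h.py <<'E'
def P(d,t=.25,y=-.069): return stand(*(np.array([0,y,.0915])+d*np.array([np.sin(t),0,np.cos(t)])))
E
python3 - <<'E'
from h import *
show((P(.05),.045,-.25),(P(.004),.045,-.25)); o=manip.get_obs();print(o['joints'].round(2),o['opening'],o['wrist_force'],o['torque'])
E
```

```text
[0.973, -1.219, 48.901, 0.002, 0.001, -0.002]
[-0.0, -0.0, 46.0, 0.0, 0.0, 0.0]
[-0.25  0.75 -0.03  1.64 -0.04  1.01 -1.78] 0.05112804772650846 [-0.19153389 -0.44375334  0.10952958] [-0.05624489 -0.22553421  0.02924462]
```

>>> move_arm([
  [[1, -1, 20, 0, 0, 0], [1, -1, 40, 0, 0, 0], [1, -1, 55, 0, 0, 0], [1, -1, 65, 0, 0, 0], [1, -1, 65, 0, 0, 0], [1, -1, 65, 0, 0, 0]],
])

```text
time_s: 8.38
position: [0.5128, 0.112, 0.1256]
ee_rot: [3.14, 0.25, 0.04]
wrist_force: [1.2, -0.3, 0.1]
opening: 0.0514
```

Run:
```python
from h import *
show((P(.004),.045,-.25)); o=manip.get_obs();print(o['wrist_force'])
p=grab('scene');t=grab('top')
a=cv2.resize(p['image'][200:320,250:370],(390,390),interpolation=cv2.INTER_CUBIC);b=cv2.resize(t['image'][190:270,200:310],(400,390),interpolation=cv2.INTER_CUBIC)
cv2.imwrite('pics/s4.png',np.hstack([a,b]))
```

```text
[-0.485, -1.478, 31.283, 0.0, -0.0, -0.005]
[ 1.22983604 -0.31933058  0.05686882]
```

View pics/s4.png

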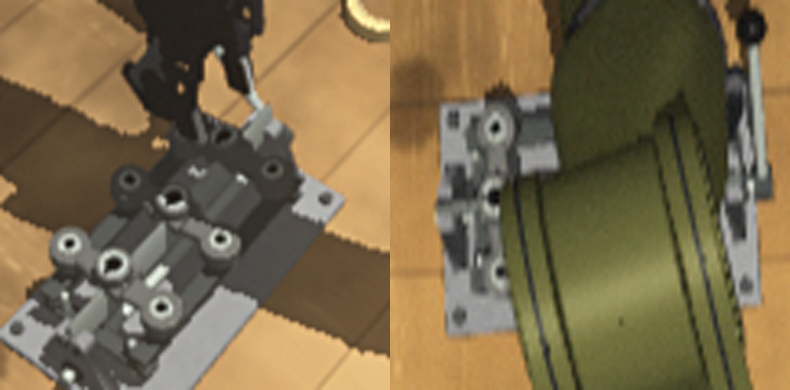

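>>> move_arm([
  [[0, -2, 12, 0, 0, -0.005], [0, -2, 22, 0, 0, -0.005], [0, -2, 29, 0, 0, -0.005], [0, -2, 31, 0, 0, -0.005], [0, -2, 31, 0, 0, -0.005]],
])

```text
time_s: 8.9
position: [0.5045, 0.1142, 0.0946]
ee_rot: [3.141, 0.251, 0.046]
wrist_force: [-0.6, -0.1, -0.1]
opening: 0.0513
```

Run:
```python
from h import *
show((P(.004),.045,-.25)); o=manip.get_obs();print(o['wrist_force'],o['torque'])
p=grab('scene')
a=cv2.resize(p['image'][200:320,250:370],(600,600),interpolation=cv2.INTER_CUBIC)
cv2.imwrite('pics/s5.png',a)
```

```text
[-0.172, 1.075, -0.749, 0.001, 0.001, 0.001]
[-0.58612328 -0.08908477 -0.08386469] [-0.01554209 -0.23958262  0.02547834]
```

View pics/s5.png

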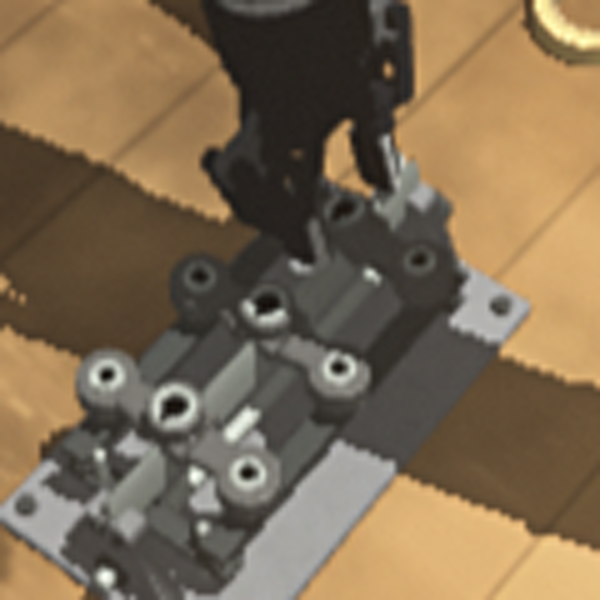

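>>> move_arm([
  [[0, 1, -1, 0, 0, 0], [0, 1, -1, 0, 0, 0], [0, 1, -1, 0, 0, 0], [0, 1, -1, 0, 0, 0], [0, 1, -1, 0, 0, 0], [0, 1, -1, 0, 0, 0], [0, 1, -1, 0, 0, 0], [0, 1, -1, 0, 0, 0]],
], gripper=0, force=50)

```text
time_s: 9.62
position: [0.506, 0.1132, 0.0967]
ee_rot: [3.141, 0.248, 0.045]
wrist_force: [-0.5, -0.4, 5.2]
opening: 0.0254
```

>>> move_arm([
  [[0, 0, 0, 0, 0, 0], [0, 0, 0, 0, 0, 0]],
])

```text
time_s: 9.78
position: [0.506, 0.1131, 0.0967]
ee_rot: [3.141, 0.248, 0.045]
wrist_force: [0.2, -0.1, 6.2]
opening: 0.0255
```

Run:
```python
from h import *
show((P(.004),.045,-.25)); o=manip.get_obs();print(o['wrist_force'],o['torque'],o['opening'])
p=grab('scene')
a=cv2.resize(p['image'][200:320,250:370],(600,600),interpolation=cv2.INTER_CUBIC)
cv2.imwrite('pics/s6.png',a)
```

```text
[-1.033, -0.059, 1.606, 0.0, -0.002, 0.0]
[ 0.23523257 -0.08151984  6.21803296] [-0.23606388 -0.09496164  0.07713458] 0.025520399206912188
```

View pics/s6.png

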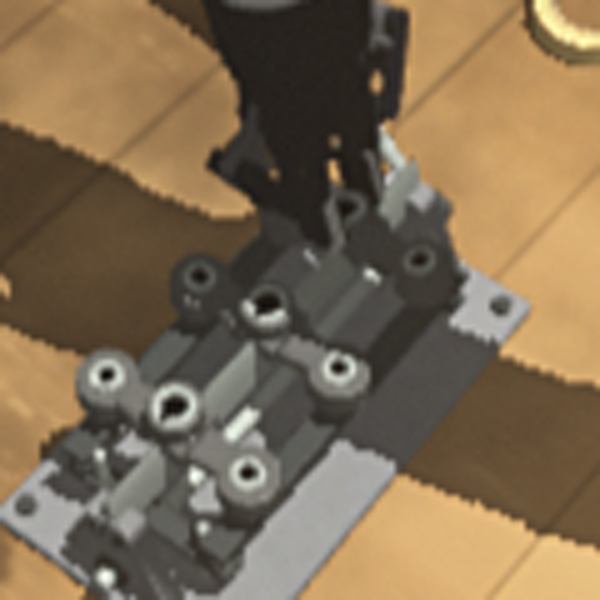

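>>> move_arm([
  [[-1, 0, -4, 0, 0, 0], [-2, 0, -8, 0, 0, 0], [-4, 0, -16, 0, 0, 0], [-6, 0, -24, 0, 0, 0], [-9, 0, -36, 0, 0, 0], [-12, 0, -48, 0, 0, 0], [-15, 0, -58, 0, 0, 0], [-15, 0, -58, 0, 0, 0]],
])

```text
time_s: 10.5
position: [0.5063, 0.1138, 0.1581]
ee_rot: [-3.141, 0.246, 0.046]
wrist_force: [-0.0, 0.5, -3.5]
opening: 0.0253
```

Run:
```python
from h import *
o=manip.get_obs();print(o['wrist_force'],o['torque'],o['opening'],o['position'],o['ee_rot'])
p=grab('scene');t=grab('top')
a=cv2.resize(p['image'][190:310,250:370],(450,450),interpolation=cv2.INTER_CUBIC);b=cv2.resize(t['image'][180:280,210:310],(350,450),interpolation=cv2.INTER_CUBIC)
cv2.imwrite('pics/s7.png',np.hstack([a,b]))
```

```text
[-0.01248503  0.47891318 -3.53780909] [ 0.00059492 -0.4674405  -0.03454255] 0.025340213579871734 [0.50630861 0.11376653 0.15810029] [-3.140765    0.24606872  0.04600077]
```

View pics/s7.png

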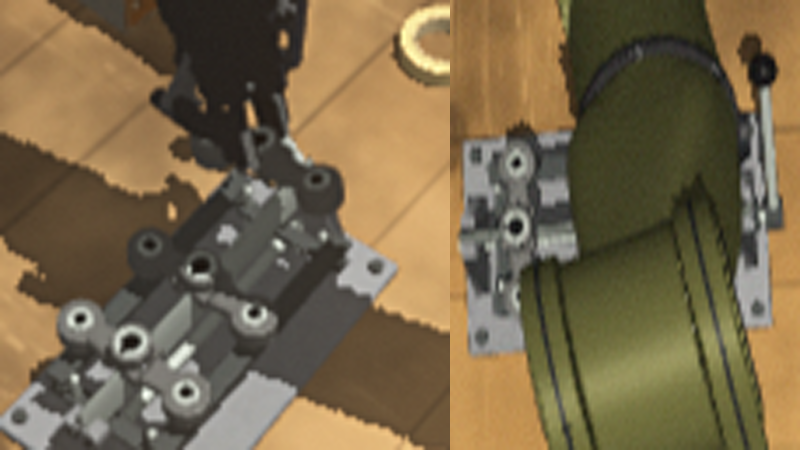

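Run:
```python
from h import *
show(((.55,.07,.22),.045,0),((.63,-.0,.22),.80,0),((.703,-.077,.20),1.55,0),((.703,-.077,.13),1.55,0))
```

```text
[25.696, 45.468, -72.328, -0.0, 0.249, 0.001]
[76.77, 73.528, 0.0, 0.0, 0.0, -0.755]
[-4.377, 106.013, 20.0, 0.0, 0.0, -0.75]
[0.0, -0.0, 70.0, 0.0, 0.0, 0.0]
```

>>> move_arm([
  [[0, 5, -25, 0, 0.05, 0], [5, 15, -50, 0, 0.11, 0], [15, 30, -65, 0, 0.18, 0], [25, 45, -72, 0, 0.25, 0], [25, 45, -72, 0, 0.25, 0]],
])

```text
time_s: 11.02
position: [0.5493, 0.0659, 0.2206]
ee_rot: [3.138, -0.003, 0.041]
wrist_force: [-1.7, -0.5, -4.2]
opening: 0.0257
```

>>> move_arm([
  [[10, 10, 0, 0, 0, -0.1], [22, 21, 0, 0, 0, -0.2], [34, 33, 0, 0, 0, -0.3], [46, 45, 0, 0, 0, -0.4], [58, 56, 0, 0, 0, -0.5], [68, 66, 0, 0, 0, -0.6], [77, 73, 0, 0, 0, -0.7], [77, 73, 0, 0, 0, -0.75]],
])

```text
time_s: 11.68
position: [0.63, -0.0016, 0.2176]
ee_rot: [-3.141, 0.003, 0.797]
wrist_force: [0.9, -1.0, -2.9]
opening: 0.0253
```

Run:
```python
from h import *
show(((.703,-.077,.20),1.55,0),((.703,-.077,.13),1.55,0));o=manip.get_obs();print(o['position'],o['ee_rot'],o['opening'],o['joints'].round(2))
```

```text
[-2.937, 104.911, 17.554, -0.002, 0.002, -0.753]
[0.0, -0.0, 70.0, 0.0, 0.0, 0.0]
[ 0.63004991 -0.00156405  0.2176308 ] [-3.14078800e+00  2.73082160e-03  7.97093944e-01] 0.025337320311383672 [ 0.06  0.72 -0.24  1.56  0.2   0.89 -1.02]
```

>>> move_arm([
  [[0, 15, 2, 0, 0, -0.1], [0, 31, 5, 0, 0, -0.2], [0, 47, 8, 0, 0, -0.3], [-1, 63, 11, 0, 0, -0.4], [-2, 78, 14, 0, 0, -0.5], [-3, 92, 16, 0, 0, -0.6], [-3, 104, 18, 0, 0, -0.7], [-3, 105, 18, 0, 0, -0.75]],
])

```text
time_s: 12.35
position: [0.702, -0.0777, 0.1985]
ee_rot: [-3.137, 0.002, 1.547]
wrist_force: [0.2, -0.6, -3.4]
opening: 0.0256
```

>>> move_arm([
  [[0, 0, 0, 0, 0, 0], [0, 0, 0, 0, 0, 0]],
])

```text
time_s: 12.52
position: [0.7011, -0.074, 0.1997]
ee_rot: [-3.138, -0.001, 1.545]
wrist_force: [-0.3, 1.1, -3.9]
opening: 0.0248
```

Run:
```python
from h import *
show(((.703,-.077,.12),1.55,0));o=manip.get_obs();print(o['position'],o['ee_rot'],o['opening'],o['wrist_force'],o['torque'])
p=grab('scene');t=grab('top')
a=cv2.resize(p['image'][90:230,230:370],(400,400),interpolation=cv2.INTER_CUBIC);b=cv2.resize(t['image'][90:190,290:390],(400,400),interpolation=cv2.INTER_CUBIC)
cv2.imwrite('pics/s8.png',np.hstack([a,b]))
```

```text
[-3.037, 2.324, 79.732, -0.004, -0.001, -0.005]
[ 0.70107732 -0.0739911   0.1997439 ] [-3.13753877e+00 -9.96276980e-04  1.54455016e+00] 0.024846044224084877 [-0.25744307  1.08309717 -3.8650333 ] [ 0.02737523  0.00676712 -0.01068518]
```

View pics/s8.png

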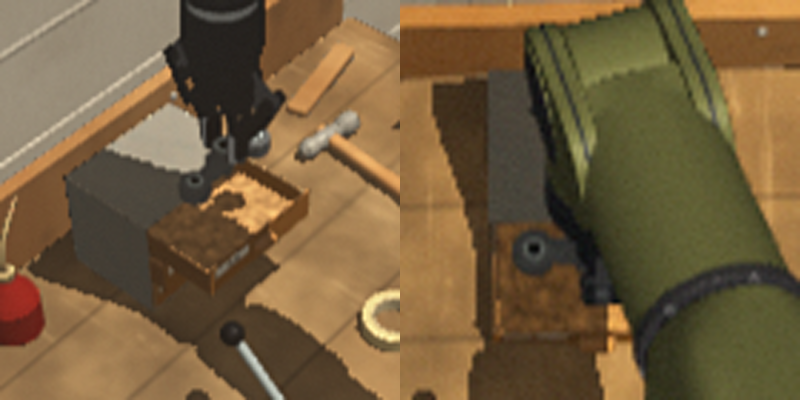

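Run:
```python
from h import *
p=grab('scene'); C=cloud(p)
o=manip.get_obs(); print(o['position'],o['opening'])
for (u0,u1,v0,v1) in ((290,310,145,165),(312,326,132,146)):
    q=C[v0:v1,u0:u1].reshape(-1,3)
    k=q[(q[:,2]>.16)&(q[:,2]<.215)&(abs(q[:,0]-.703)<.03)]
    print(len(k),np.median(k,axis=0).round(4),k.min(0).round(3),k.max(0).round(3), np.percentile(k[:,2],[70,80,90,95]).round(4))
for v in range(130,166,3): print(v,[ (u,C[v,u].round(3).tolist()) for u in range(292,328,6) if C[v,u,2]>.165 and C[v,u,2]<.22 ])
```

```text
[ 0.70172983 -0.0736295   0.20108852] 0.025511909416698255
180 [ 0.6979 -0.0335  0.1938] [ 0.686 -0.068  0.175] [ 0.719 -0.015  0.205] [0.195  0.1958 0.1972 0.1987]
71 [ 0.6893 -0.1126  0.1923] [ 0.677 -0.132  0.177] [ 0.698 -0.066  0.215] [0.1947 0.1962 0.2073 0.2118]
130 []
133 []
136 [(304, [0.714, -0.073, 0.219]), (322, [0.696, -0.129, 0.192])]
139 [(304, [0.71, -0.067, 0.214]), (322, [0.687, -0.118, 0.193])]
142 [(304, [0.706, -0.063, 0.209]), (316, [0.675, -0.077, 0.216]), (322, [0.687, -0.118, 0.182])]
145 [(304, [0.707, -0.063, 0.197]), (310, [0.685, -0.063, 0.209])]
148 [(304, [0.7, -0.055, 0.196]), (310, [0.69, -0.069, 0.192])]
151 [(298, [0.706, -0.036, 0.194]), (304, [0.694, -0.048, 0.193])]
154 [(292, [0.712, -0.019, 0.192]), (298, [0.698, -0.028, 0.194])]
157 [(298, [0.691, -0.02, 0.192])]
160 [(298, [0.692, -0.02, 0.181])]
163 []
```

>>> move_arm([
  [[-3, 2, 15, 0, 0, 0], [-3, 2, 35, 0, 0, 0], [-3, 2, 50, 0, 0, 0], [-3, 2, 62, 0, 0, 0], [-3, 2, 70, 0, 0, 0], [-3, 2, 70, 0, 0, 0], [-3, 2, 70, 0, 0, 0]],
])

```text
time_s: 13.25
position: [0.7043, -0.0776, 0.1312]
ee_rot: [-3.141, -0.0, 1.546]
wrist_force: [-0.1, 0.1, -3.4]
opening: 0.0254
```

Run:
```python
from h import *
o=manip.get_obs();print(o['position'],o['ee_rot'],o['opening'],o['wrist_force'],o['torque'])
p=grab('scene')
a=cv2.resize(p['image'][110:230,240:360],(600,600),interpolation=cv2.INTER_CUBIC)
cv2.imwrite('pics/s9.png',a)
```

```text
[ 0.70425005 -0.07757829  0.13121903] [-3.14130032e+00 -4.30678289e-06  1.54582713e+00] 0.025423997885131427 [-0.06687457  0.10029662 -3.38094534] [-0.05459355 -0.03595494 -0.01213116]
```

View pics/s9.png

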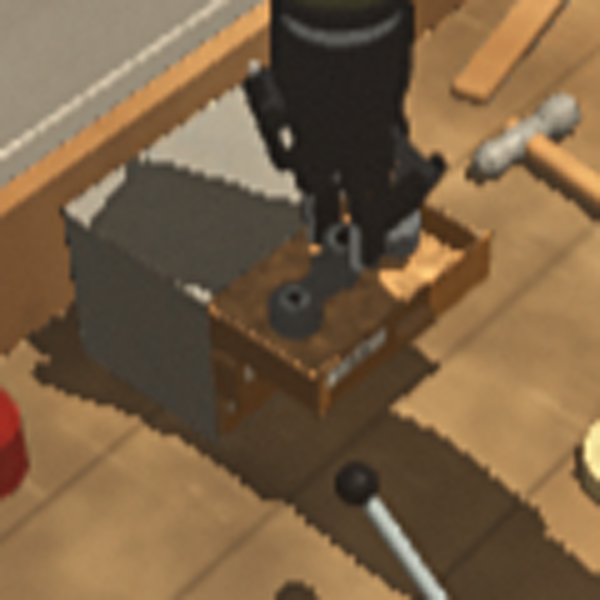

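Rotor is inside the drawer outline, near its middle (left lobe at about crop (295,310)). I lower slowly to contact.

>>> move_arm([
  [[0, 0, 3, 0, 0, 0], [0, 0, 6, 0, 0, 0], [0, 0, 8, 0, 0, 0], [0, 0, 9, 0, 0, 0], [0, 0, 9, 0, 0, 0]],
])

```text
time_s: 13.72
position: [0.704, -0.0778, 0.1222]
ee_rot: [-3.141, 0.0, 1.546]
wrist_force: [-0.5, 0.4, -4.2]
opening: 0.0253
```

>>> move_arm([
  [[0, 0, 1, 0, 0, 0], [0, 0, 2, 0, 0, 0], [0, 0, 2, 0, 0, 0]],
])

```text
time_s: 13.97
position: [0.7042, -0.0777, 0.1203]
ee_rot: [-3.142, 0.0, 1.546]
wrist_force: [-0.1, -0.4, -3.2]
opening: 0.0252
```

>>> move_arm([
  [[0, 0, 0.5, 0, 0, 0], [0, 0, 1, 0, 0, 0], [0, 0, 1, 0, 0, 0]],
])

```text
time_s: 14.22
position: [0.7043, -0.0777, 0.12]
ee_rot: [3.141, 0.0, 1.546]
wrist_force: [-1.0, -0.3, 0.2]
opening: 0.0255
```

>>> move_arm([
  [[0, 0, 0.5, 0, 0, 0], [0, 0, 1, 0, 0, 0], [0, 0, 1, 0, 0, 0]],
])

```text
time_s: 14.47
position: [0.7049, -0.0778, 0.1199]
ee_rot: [3.14, 0.0, 1.546]
wrist_force: [-1.0, -0.1, 5.3]
opening: 0.0253
```

>>> move_arm([
  [[0, 0, -1, 0, 0, 0], [0, 0, -1, 0, 0, 0], [0, 0, -1, 0, 0, 0], [0, 0, -1, 0, 0, 0], [0, 0, -1, 0, 0, 0], [0, 0, -1, 0, 0, 0]],
], gripper=0.47)

```text
time_s: 14.97
position: [0.7042, -0.0777, 0.1193]
ee_rot: [-3.142, 0.0, 1.546]
wrist_force: [-0.9, -1.2, -0.4]
opening: 0.0402
```

Run:
```python
from h import *
o=manip.get_obs();print(o['position'],o['ee_rot'],o['opening'],o['wrist_force'],o['torque'])
p=grab('scene')
a=cv2.resize(p['image'][110:230,240:360],(600,600),interpolation=cv2.INTER_CUBIC)
cv2.imwrite('pics/s10.png',a)
```

```text
[ 0.70422781 -0.07768913  0.11933751] [-3.14153877e+00  1.05966825e-05  1.54578592e+00] 0.04023613084987211 [-0.87489856 -1.19144151 -0.41429374] [-0.00115045  0.01090917 -0.04488564]
```

View pics/s10.png

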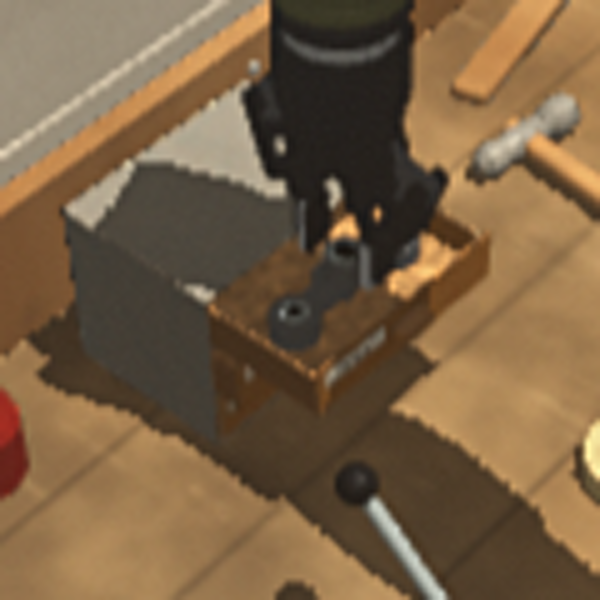

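Released; the arm rests on the cork with clearance to both fingers. Retreat straight up, then aside.

>>> move_arm([
  [[0, 0, -5, 0, 0, 0], [0, 0, -15, 0, 0, 0], [0, 0, -35, 0, 0, 0], [0, 0, -60, 0, 0, 0], [0, 0, -90, 0, 0, 0], [0, 0, -120, 0, 0, 0], [0, 0, -140, 0, 0, 0], [0, 0, -140, 0, 0, 0]],
])

```text
time_s: 15.68
position: [0.7074, -0.0772, 0.2667]
ee_rot: [3.13, -0.001, 1.545]
wrist_force: [0.2, 0.0, 0.3]
opening: 0.0397
```

>>> move_arm([
  [[-20, -20, 0, 0, 0, 0], [-50, -40, 0, 0, 0, 0], [-80, -60, 0, 0, 0, 0], [-110, -80, 0, 0, 0, 0], [-140, -100, 0, 0, 0, 0], [-170, -120, 0, 0, 0, 0], [-200, -140, 0, 0, 0, 0], [-200, -140, 0, 0, 0, 0]],
])

```text
time_s: 16.35
position: [0.5531, -0.2844, 0.2593]
ee_rot: [-3.136, 0.008, 1.533]
wrist_force: [-0.4, -1.3, -0.7]
opening: 0.0402
```

Run:
```python
from h import *
o=manip.get_obs();print(o['position'],o['wrist_force'])
p=grab('scene','s11');t=grab('top','t11')
a=p['image'][110:350,220:420];b=cv2.resize(t['image'][90:280,190:400],(400,362),interpolation=cv2.INTER_CUBIC)
a=cv2.resize(a,(400,480),interpolation=cv2.INTER_CUBIC);b=cv2.copyMakeBorder(b,0,480-362,0,0,0)
cv2.imwrite('pics/f.png',np.hstack([a,b]))
for n,q in (('scene',p),('top',t)):
    C=cloud(q).reshape(-1,3);C=C[np.isfinite(C[:,0])];L=Rs.inv().apply(C-ORG)
    for yc in (0,.071):
        print(n,yc,[np.median(L[(np.hypot(L[:,0]-xc,L[:,1]-yc)<.011)&(L[:,2]>.06)][:,2]).round(4) for xc in (-.044,.044,0)])
    print('drawer rotor lobes',[np.median(C[np.hypot(C[:,0]-.705,C[:,1]-y)<.011][:,2]).round(4) for y in (-.0775-.044,-.0775+.044,-.0775)])
    for k in ('rotor_1','lever_knob','oilstone','wrench_17','tape_roll'): print(k,[(np.round(d['centre'],3).tolist(),round(d['confidence'],2)) for d in manip.spot_point(k,q)][:4])
print(manip.get_obs()['time_s'])
```

```text
[ 0.55305327 -0.28437965  0.2592615 ] [-0.37559117 -1.30847277 -0.69424232]
scene 0 [np.float64(0.0911), np.float64(0.0915), np.float64(0.108)]
scene 0.071 [np.float64(0.0919), np.float64(0.0911), np.float64(0.1079)]
drawer rotor lobes [np.float64(0.1117), np.float64(0.1104), np.float64(0.1278)]
rotor_1 [([0.5, 0.252, 0.071], 0.89), ([0.702, -0.081, 0.096], 0.86), ([0.502, 0.181, 0.072], 0.57)]
lever_knob [([0.593, 0.048, 0.114], 0.95)]
oilstone [([0.404, -0.138, 0.003], 0.85)]
wrench_17 [([0.493, -0.31, -0.003], 0.81), ([0.7, -0.081, 0.096], 0.31)]
tape_roll [([0.528, -0.147, 0.006], 0.69)]
top 0 [np.float64(0.0904), np.float64(0.0921), np.float64(0.1084)]
top 0.071 [np.float64(0.0913), np.float64(0.0914), np.float64(0.1081)]
drawer rotor lobes [np.float64(0.114), np.float64(0.1133), np.float64(0.1305)]
rotor_1 [([0.501, 0.18, 0.074], 0.85), ([0.707, -0.077, 0.09], 0.64), ([0.496, 0.258, 0.073], 0.6), ([0.591, 0.043, 0.117], 0.47)]
lever_knob [([0.588, 0.042, 0.114], 0.78)]
oilstone [([0.409, -0.136, 0.0], 0.75)]
wrench_17 [([0.493, -0.305, -0.001], 0.61)]
tape_roll [([0.529, -0.152, -0.002], 0.71)]
16.95
```

View pics/f.png

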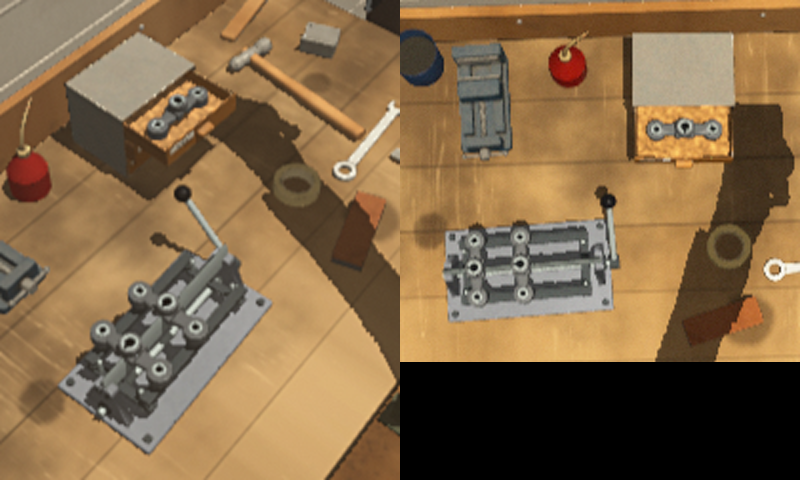

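>>> move_arm([
  [[0, 0, 0, 0, 0, 0], [0, 0, 0, 0, 0, 0], [0, 0, 0, 0, 0, 0]],
])

```text
time_s: 17.2
position: [0.5593, -0.2741, 0.2595]
ee_rot: [-3.142, 0.0, 1.546]
wrist_force: [0.1, 0.5, 1.1]
opening: 0.04
```

Run:
```python
from h import *
print(manip.hand_in()); print(manip.get_obs()['time_s'])
```

```text
the job is handed in; nothing more can be done
None
the job is handed in; nothing more can be done
```

The job is done and handed in at about 17 s. The arm that tipped is in the drawer, and the two level arms are still hanging on the edge.

- **Lever:** I pushed it over until it would go no further and the force rose to about 18 N. The ball ended within a few millimetres of its stop position.
- **Faulty arm:** The arm nearest the lever tipped by about 0.25 rad. I gripped it by the boss with the gripper tilted to match, lifted it straight off and levelled it. I lowered it onto the cork until I felt contact, then released it.

**Last checks**
- **Drawer arm:** Its lobe tops were level to about 1 mm, at 110–114 mm, against 112 mm expected for an arm lying flat on the cork.
- **Hanging arms:** Both stay level on the edge, with lobe tops at 90–92 mm, and the rests are down.
- **Bystanders:** The oilstone, wrench and tape were where they started, to within the few millimetres the cameras can resolve.

One reading disagreed: the gripper showed 25 mm when closed on the 28 mm boss. The wrist force of about 3.5 N matched the arm's weight, and it did not slip.

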